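# Lay up plies in a laminating press and offer up its top board

## Task

Do a dry run of the glue-up in the small two-stud press: stack the two small loose boards (the plies) flat on the caul in the middle of the press, one on the other, flush with it all round, and let go of them. Then take the press's top board by its rib, lift it over the two upright studs and lower it so that they pass through its two holes, but stop with it level and hovering about a centimetre above the pile, lined up with it and clear of the studs - it must never touch the plies, or it would push them out of line. Finish while holding it there, so that I can slip the release paper in, and leave everything else on the table where it is.

Things in the scene. Friction and masses are not known exactly. Their poses are not given: they have to be found in the camera images.
- press: Laminating press, fixed to the table. Origin at the centre of its underside, on the table top; z up, y along its length; both ends alike. Plywood bed 110 (x) x 290 (y) x 22 mm. On its middle a fixed lower caul (wooden pad) 50 (x) x 120 (y) mm, top 38 mm above the origin, for the plies. With both plies on it the pile's top is at 74 mm.
- stud_1 (a point): Top centre of one of the press's two upright steel studs: 12 mm diameter, at x = 0, y = -105 mm of the press, top 132 mm above the table; a 21 mm nut and a washer at its foot reach 33 mm above the table.
- stud_2 (a point): Top centre of the other stud, alike, at x = 0, y = +105 mm of the press.
- top_board: Loose top board of the press, about 0.42 kg, lying caul down. Origin: centre of the caul's underside; z up, y along its length; ends alike. Caul 50 (x) x 120 (y) mm, z 0 to 12 mm; plywood board 70 x 255 mm, z 12 to 30, with two 20 mm through holes at x = 0, y = -105 and +105 mm for the studs; on top a rib 28 (x) x 160 (y) mm, z 30 to 62, to grip across x at its middle.
- ply_a: One of two identical plies: flat dark wooden boards 50 (x) x 120 (y) x 18 mm, about 0.09 kg, lying flat on the table, origin at the centre of the underside. Grip across x. Either may be lower. The ply's length goes along the press's length.
- ply_b: The other ply, identical to ply_a.
- wing_nut_1: Bystander: one of two steel wing nuts, about 46 mm across the wings, 24 mm high, lying at the right end of the press; leave alone; origin at the centre of its underside.
- wing_nut_2: Bystander: the other wing nut; leave alone; origin at the centre of its underside.
- tape_measure: Bystander: yellow tape measure, 38 x 92 x 66 mm, standing at the left in front of the press; leave alone; origin at the centre of its underside.
- sanding_block: Bystander: cork sanding block, 66 x 112 x 34 mm, left of the press; leave alone; origin at the centre of its underside.
- pencil: Bystander: flat carpenter's pencil, 170 mm long (its y axis), 13 wide, 8 high, lying in front of the press at the right; leave alone; origin at the centre of its underside.

How it is judged:
By the outcome, as a careful person would: the job done as asked, in the order asked, and still so for the second after the job is handed in, while the arm keeps its last pose, push and grip.
It also fails if it takes over 72 s, if anything falls off the work surface, if the arm or the gripper's body presses on something with over 40 N, if the wrist force passes 120 N, or if a joint passes its speed limit or range.

## Robot

A 6-joint arm with a two-finger parallel gripper is mounted at the origin on a cart in front of the work surface, level with it; the furniture and walls round the work are solid. World frame = base frame: x ahead of the robot, y to its left, z up, the work surface at z = 0. Lengths are in mm, angles in rad, forces in N, time in s.
With the tool pointing down it reaches from about 300 to 775 mm from the base axis. Payload 14.6 kg.
Tool frame: the origin (TCP) lies between the finger pads; the fingertips stand 25 mm ahead of it and the grasp point (between the pads) lies 6 mm ahead of it; z points along the fingers, y is the line along which they close (so a half turn about z gives the same grasp; the last joint's range is limited). The gripper opens to 94 mm and grips with 3 to 60 N. Pads are 16 mm wide; open, the fingers measure 119 mm over their backs; the gripper's body (75 mm by 177 mm) begins 78 mm behind the grasp point.
Start: joints at [-1.343, 0.3, 1.521, -0, 1.321, -0.067], TCP at [159.795, -526.265, 200.846] pointing down, gripper open.
Joint ranges: [-3.03, 3.03], [-0.79, 2.21], [0.23, 2.52], [-1.04, 4.18], [0, 3.07], [-2.55, 2.55]. Speed limits (rad/s): [2.22, 2.22, 2.57, 3.14, 3.14, 3.14].

## Interface

Orientations are given as [roll, pitch, yaw] about the fixed x, y, z axes, in that order (R = Rz(yaw) Ry(pitch) Rx(roll)).
In Python, from cell import manip gives the robot as it stands. The module is installed in compiled form; this text tells all that it offers.
- The arm moves only by the tool step_arm, never from a script. Its argument "series" is one flat list of numbers, 5 for each row, row after row: the shift along the world's x, y, z in mm, then the turn about the world's z in rad, then the closure, from 0 (fully open) to 1 (shut). In form: [dx, dy, dz, spin, jaw, dx, dy, dz, spin, jaw, ...]. A call has 1 to 20 rows; each row shifts and turns the commanded pose from where the row before left it; what a row does not reach is not made up. A row lasts 1/8 s, in which the tool goes at most 62.5 mm and 10.7 degrees, less where a joint would pass 70% of its speed; a pose out of reach is approached as far as the arm can. A call is refused whole if a number of a shift passes 62.5 or a number of a turn 0.188, either way. A call with a gripper value outside its range is refused whole. The fingers move at their own pace and stop on an object; "squeeze" is the grip in N (left out, the last holds). Time passes only in rows, so rows that do not move let the fingers close. It gives the time, the measured TCP pose, the force, the opening and the grip force at its end, in the units of the state.
- manip.read_state(): the state, without advancing time (a new reading comes with each control period).
- manip.camera(name): name is "scene" or "side" or "wrist"; returns (picture, depth): 400x640x3 uint8, blue, green, red; 400x640 float32, mm along the optical axis (not along the pixel's ray), 0 where there is no reading.
- manip.camera_info(name): a dict with "fovy" (degrees; the focal length in pixels is half the picture's height over the tangent of half this angle, whatever the lens; pixels are square), "cx", "cy" (the principal point, pixels), "eye" and "orientation" of the camera in the world. Camera axes: x right, y down, z forward; pixel columns grow to the right and rows downward; lengths in mm; the calibration is good to about 2 mm. A picture is of the moment at which its call begins: read the wrist's pose just before it. camera_info takes no time and is no camera call; for the wrist camera it gives the pose at the moment of the call.
- manip.sign_off(): hands the job in; it is judged then, once.
The state is a dict: "clock": time; "joints": joint angles; "qd": joint speeds; "effort": joint torques, N m; "eef_pos": TCP position; "eef_rot": TCP orientation; "wrist_force": force on the tool from outside, world axes, zero at the start; "moment": the same for the moment, N m; "finger_gap": finger opening in mm; "finger_force": force on a finger pad.
Only numpy, scipy, OpenCV 4.12 (cv2) and the standard library are available. Lean on these libraries where they do the work, as an engineer would, in place of code of your own. Each camera call takes 0.05 s, during which the arm holds its last target. There are 200 camera calls.

## Working session

There is one attempt and no reset: what is moved stays moved. The work goes in short steps, Python scripts to look and compute and a tool call to move; the robot and the scene stay as the last step left them, time stands still between calls to the robot, and variables do not carry over. Pictures are saved under pics/ and viewed, at most 10 in all, crops included, and the job is handed in when it is done.

Besides the shell and the picture viewer there is one more tool, called after "Request:" as name(argument=value, ...) on one line, values as JSON. step_arm: Moves the arm, as the interface text tells. Its arguments: {"type":"object","properties":{"series":{"type":"array"},"squeeze":{"type":"number"}},"required":["series"]}

```bash
mkdir -p pics
cat > h.py <<'E'
import numpy as np, cv2
from cell import manip
def R(o):
    o=np.array(o,float)
    if o.shape==(3,3): return o
    from scipy.spatial.transform import Rotation as Q
    return Q.from_euler('xyz',o).as_matrix() if o.size==3 else Q.from_quat(o).as_matrix()
def cam(n):
    i=manip.camera_info(n); p,d=manip.camera(n); return p,d,i
def f(i): return 200/np.tan(np.radians(i['fovy'])/2)
def cloud(d,i):
    v,u=np.mgrid[0:400,0:640]
    c=np.stack([(u-i['cx'])/f(i)*d,(v-i['cy'])/f(i)*d,d],-1)
    return c@R(i['orientation']).T+np.array(i['eye'])
def ray(uv,z,i):
    uv=np.atleast_2d(uv).astype(float)
    r=np.c_[(uv[:,0]-i['cx'])/f(i),(uv[:,1]-i['cy'])/f(i),np.ones(len(uv))]@R(i['orientation']).T
    e=np.array(i['eye']); return e+r*((z-e[2])/r[:,2])[:,None]
E
python3 - <<'E'
from h import *
s=manip.read_state(); print(s)
for n in ("scene","side","wrist"):
    p,d,i=cam(n); print(n,i); cv2.imwrite(f'pics/{n}0.png',p); np.savez(f'pics/{n}0.npz',p=p,d=d)
E
```

```text
{'clock': 0.0, 'joints': array([-1.34259490e+00,  3.00452304e-01,  1.52157369e+00, -1.06787960e-05,
        1.32071472e+00, -6.66037627e-02]), 'qd': array([-0.00017699, -0.00071025,  0.0012354 ,  0.00034643,  0.00069062,
        0.00013586]), 'effort': array([ 3.25051100e-03, -5.31797647e+01, -3.52730727e+01,  7.08293659e-02,
        2.42868107e-02, -9.35314324e-05]), 'eef_pos': array([ 159.73584605, -526.01180682,  200.2997754 ]), 'eef_rot': array([-3.14044645e+00, -6.60878927e-05,  2.94807801e-01]), 'wrist_force': array([-0.24132876,  0.00458572, -0.13960507]), 'moment': array([ 0.02387754, -0.01119385,  0.03500118]), 'finger_force': 0.0, 'finger_gap': 94.12730739390405}
scene {'fovy': 56.59910487717239, 'cx': 323.55459774369854, 'cy': 202.47850365697377, 'eye': array([229.47065706, 574.25908192, 931.31959711]), 'orientation': array([-2.45764098,  0.01196796, -2.61451417])}
side {'fovy': 46.79594985694091, 'cx': 321.2145736660656, 'cy': 193.4574141119214, 'eye': array([560.07152566, 872.5799587 , 843.97017504]), 'orientation': array([-2.29376344e+00,  1.16137846e-03, -3.12965948e+00])}
wrist {'fovy': 58.358097193832535, 'cx': 320.25799706683273, 'cy': 202.35443961828892, 'eye': array([ 230.71595032, -504.32329551,  383.94495967]), 'orientation': array([ 2.88320574e+00,  4.65134411e-04, -1.27491733e+00])}
```

View pics/scene0.png

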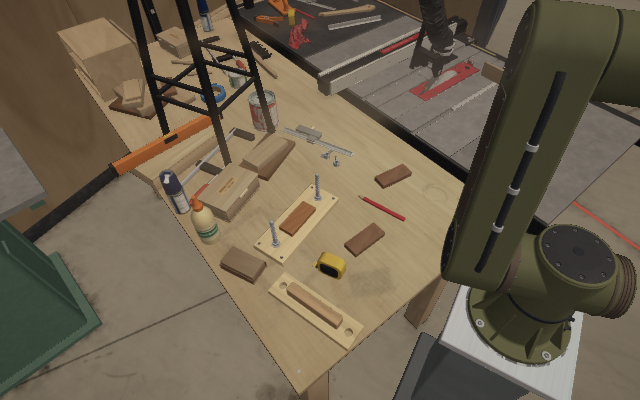

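View pics/side0.png

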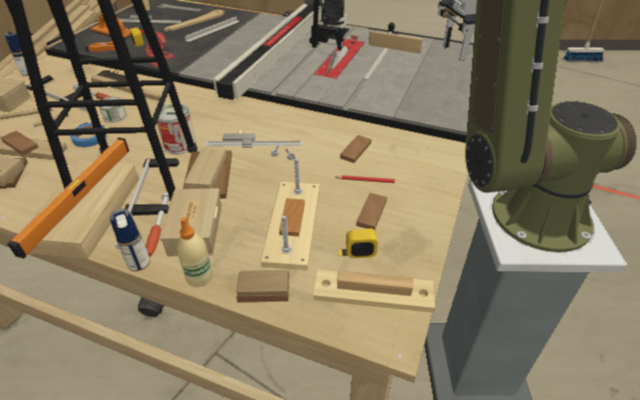

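The scene view shows the plies at about (393,176) and (364,239), the press at (297,222), the top board at (315,308), the tape measure at (331,265) and the sanding block at (243,264). The ladder and other clutter are at the left and far side.

```bash
cat >> h.py <<'E'
def blob(d,i,seed,zlo,zhi,inset=0):
    "min-area rect (world xy) of the depth region at z in band that is connected to the seed pixel"
    P=cloud(d,i); m=((P[...,2]>zlo)&(P[...,2]<zhi)&(d>0)).astype(np.uint8)
    n,l=cv2.connectedComponents(m)
    v,u=seed[1],seed[0]; k=l[v,u]
    if k==0:
        w=l[v-6:v+7,u-6:u+7]; w=w[w>0]
        if not len(w): return None
        k=np.bincount(w).argmax()
    q=P[l==k]; r=cv2.minAreaRect(q[:,:2].astype(np.float32))
    a,b=r[1]; t=r[2]+(90 if b>a else 0)  # long axis direction, deg
    return np.round([*r[0],max(a,b),min(a,b),(t+90)%180-90,np.median(q[:,2]),len(q)],1)
E
python3 - <<'E'
from h import *
S={'scene':dict(ply1=(393,176),ply2=(364,239),caul=(297,218),bed=(268,248),rib=(313,302),tbd=(283,290),tape=(327,258),sand=(243,260),block=(225,185),bottle=(204,215),pencil=(380,208)),
 'side':dict(ply1=(356,148),ply2=(372,210),caul=(294,217),bed=(275,255),rib=(375,281),tbd=(330,285),tape=(357,233),sand=(262,280),block=(192,215),bottle=(190,250),pencil=(365,180))}
B=dict(ply1=(10,25),ply2=(10,25),caul=(32,44),bed=(15,28),rib=(54,70),tbd=(22,38),tape=(55,75),sand=(26,42),block=(30,300),bottle=(50,400),pencil=(4,12))
for n in S:
    z=np.load(f'pics/{n}0.npz'); i=manip.camera_info(n)
    P=cloud(z['d'],i)
    for k,s in S[n].items(): print(n,k,np.round(P[s[1],s[0]]),blob(z['d'],i,s,*B[k]))
# studs tops
    m=(P[...,2]>110)&(P[...,2]<140)&(P[...,0]>400)&(P[...,0]<700)
    c,l,st,ce=cv2.connectedComponentsWithStats(m.astype(np.uint8))
    for k in range(1,c):
        if st[k,4]>5: print(' tall',ce[k].round(),st[k,4],np.median(P[l==k],0).round())
E
```

```text
scene ply1 [ 468. -275.   22.] [ 472.6 -284.1  122.1   53.7   60.6   19.1  440. ]
scene ply2 [441.  -3.  19.] [441.7  -7.3 123.7  52.3  70.4  19.  632. ]
scene caul [643.  43.  40.] [646.   38.2 120.6  52.4  85.1  39.4 571. ]
scene bed [666. 164.  22.] [ 645.9   37.1  293.1  112.3   85.3   23.3 2082. ]
scene rib [457. 255.  63.] [456.3 255.5 159.3  29.5  -6.7  62.5 738. ]
scene tbd [552. 254.  29.] [ 456.8  254.8  255.9   72.2   -6.5   30.9 1806. ]
scene tape [488. 132.  67.] [476.4 130.8  69.1  36.1   5.9  65.2 323. ]
scene sand [698. 236.  33.] [698.5 242.6 111.6  63.2   2.4  35.  796. ]
scene block [897.  62.  67.] [ 1.5677e+03 -2.3310e+02  1.6549e+03  7.1770e+02 -1.2100e+01  9.8400e+01
  1.9548e+04]
scene bottle [828. 213. 128.] [ 1.5658e+03 -2.3060e+02  1.6543e+03  7.0610e+02 -1.2600e+01  1.1460e+02
  1.9363e+04]
scene pencil [ 451. -138.    9.] [ 455.2 -148.3  174.2   24.    -5.1    8.5  207. ]
 tall [453.  58.] 23 [ 489. -889.  138.]
 tall [430.  61.] 9 [ 560. -818.  138.]
 tall [416.  65.] 14 [ 605. -794.  118.]
 tall [444.  63.] 7 [ 505. -829.  139.]
 tall [429.  67.] 15 [ 5
[... 648 characters left out ...]
 [475.5 132.6  69.6  39.5   8.9  64.9 392. ]
side sand [698. 243.  36.] [ 696.5  243.9  109.3   64.2    1.7   34.6 1194. ]
side block [883.  73.  66.] [ 1028.3   -65.7   583.7   473.1    84.9    68.  16623. ]
side bottle [840. 235. 123.] [ 1238.2  -443.9  1562.2   470.3   -69.9    99.7 18083. ]
side pencil [ 448. -142.    1.] [ 450.3 -144.9  167.4   30.    -2.8    7.6  216. ]
 tall [346.  32.] 19 [ 486. -870.  138.]
 tall [310.  40.] 17 [ 623. -807.  129.]
 tall [332.  37.] 15 [ 541. -812.  137.]
 tall [341.  46.] 40 [ 508. -764.  126.]
 tall [316.  45.] 21 [ 599. -746.  131.]
 tall [331.  43.] 25 [ 544. -784.  126.]
 tall [296. 163.] 39 [636. -62. 124.]
 tall [284. 220.] 47 [652. 148. 125.]
```

View pics/wrist0.png

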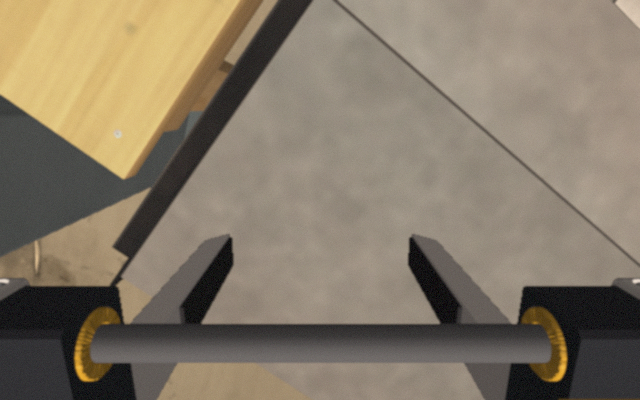

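The wrist view shows the fingertips at about (230,240) and (415,240) with the table edge beyond, so the grasp area is visible between them. The two fixed views agree to about 3 mm. I'm heading to the ply at (471,-283).

Request:
step_arm(series=[31,24,2,0.076,0,31,24,2,0.076,0,31,24,2,0.076,0,31,24,2,0.076,0,31,24,2,0.076,0,31,24,2,0.076,0,31,24,2,0.076,0,31,24,2,0.076,0,31,24,2,0.076,0,31,24,2,0.073,0,0,0,0,0,0,0,0,0,0,0], squeeze=25)

```text
clock: 1.65
eef_pos: [469.4, -286.5, 220.6]
eef_rot: [-3.141, 0.0, 1.051]
wrist_force: [0.3, 0.1, 0.5]
finger_gap: 93.9
finger_force: 0.0
```

```bash
cat >> h.py <<'E'
def wblob(near,zlo,zhi,name='wrist',save=None,r=60):
    "rect of the region in a height band nearest a world xy, from the wrist camera"
    p,d,i=cam(name)
    if save: cv2.imwrite(save,p)
    P=cloud(d,i); m=((P[...,2]>zlo)&(P[...,2]<zhi)&(d>0)).astype(np.uint8)
    m=cv2.morphologyEx(m,cv2.MORPH_OPEN,np.ones((3,3),np.uint8))
    D=np.where(m>0,np.hypot(P[...,0]-near[0],P[...,1]-near[1]),1e9)
    v,u=np.unravel_index(D.argmin(),D.shape)
    return (u,v),blob(d,i,(u,v),zlo,zhi)
def st():
    s=manip.read_state(); print('t',round(s['clock'],2),s['eef_pos'].round(1),np.degrees(s['eef_rot']).round(1),'F',s['wrist_force'].round(1),'gap',round(s['finger_gap'],1),round(s['finger_force'],1)); return s
E
python3 - <<'E'
from h import *
st(); print(wblob((471,-283),9,26,save='pics/w1.png')); print(np.round(manip.read_state()['joints'],2))
for n in ('scene','side'):
    z=np.load(f'pics/{n}0.npz'); P=cloud(z['d'],manip.camera_info(n))
    m=(P[...,2]>90)&(P[...,0]>500)&(P[...,0]<830)&(abs(P[...,1])<330)&(z['d']>0)
    print(n,np.unique((P[m]//40*40).astype(int),axis=0,return_counts=True))
E
```

```text
t 1.65 [ 469.4 -286.5  220.6] [-180.     0.    60.2] F [0.3 0.1 0.5] gap 93.9 0.0
((np.int64(320), np.int64(174)), array([ 470.9, -284.7,  119.3,   50.1,   60.6,   17.9, 4910. ]))
[-0.62  0.29  1.49 -0.    1.36 -0.09]
scene (array([[600, -80,  80],
       [600, -80, 120],
       [640, -80,  80],
       [640, -80, 120],
       [640, 120,  80],
       [640, 120, 120],
       [800, 160,  80],
       [800, 160, 120],
       [800, 200,  80],
       [800, 200, 120]]), array([22, 16,  5,  4, 32, 22, 23,  4, 90, 30]))
side (array([[600, -80,  80],
       [600, -80, 120],
       [640, -80,  80],
       [640, -80, 120],
       [640, 120,  80],
       [640, 120, 120],
       [800, 160,  80],
       [800, 200,  80],
       [800, 200, 120]]), array([ 40,  22,   4,   3,  52,  31,   6, 134,  50]))
```

Request:
step_arm(series=[1.5,1.8,-40,0.007,0,0,0,-50,0,0,0,0,-50,0,0,0,0,-30,0,0,0,0,-15,0,0,0,0,-6,0,0,0,0,0,0,0,0,0,0,0,0.6,0,0,0,0,0.8,0,0,0,0,0.8,0,0,0,0,0.8,0,0,0,0,0.8])

```text
clock: 3.2
eef_pos: [471.3, -284.5, 29.9]
eef_rot: [3.142, 0.0, 1.059]
wrist_force: [-0.4, 0.3, 0.0]
finger_gap: 47.3
finger_force: 0.0
```

Request:
step_arm(series=[0,0,0,0,0.8,0,0,0,0,0.8])

```text
clock: 3.45
eef_pos: [471.3, -284.5, 29.8]
eef_rot: [-3.141, -0.0, 1.059]
wrist_force: [0.9, -0.1, 0.4]
finger_gap: 27.6
finger_force: 0.0
```

Run:
```python
from h import *
st(); p,d,i=cam('wrist'); cv2.imwrite('pics/w2.png',p)
print(i['eye'].round(1),i['orientation'].round(3)); P=cloud(d,i)
print(np.round(P[120,320]),np.round(P[180,320]),np.round(P[245,320]))
```

```text
t 3.45 [ 471.3 -284.5   29.8] [-180.    -0.    60.7] F [ 0.9 -0.1  0.4] gap 27.6 0.0
[ 507.8 -219.7  213.4] [ 2.883  0.    -0.511]
[ 504. -226.    0.] [ 488. -254.   17.] [ 469. -288.   17.]
```

View pics/w2.png

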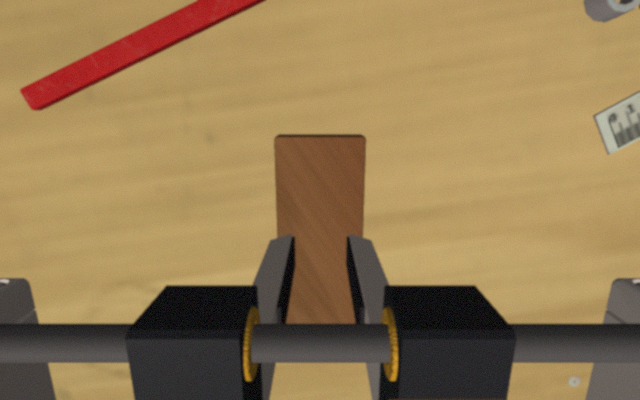

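The wrist view shows the two finger ends, inner edges at about (295,237) and (347,237), over the ply's top rather than beside it. The ply (275–365 wide) hasn't moved. I'll measure how high the tips are.

Run:
```python
from h import *
p,d,i=cam('wrist');P=cloud(d,i)
for v in (230,234,238,242,250,260,280,300):
  print(v,[tuple(P[v,u].round(0).astype(int)) for u in (268,276,284,292,300,320)])
```

```text
230 [(np.int64(442), np.int64(-269), np.int64(-1)), (np.int64(447), np.int64(-271), np.int64(-1)), (np.int64(456), np.int64(-269), np.int64(17)), (np.int64(460), np.int64(-271), np.int64(18)), (np.int64(464), np.int64(-274), np.int64(16)), (np.int64(474), np.int64(-279), np.int64(17))]
234 [(np.int64(441), np.int64(-271), np.int64(0)), (np.int64(445), np.int64(-273), np.int64(-1)), (np.int64(455), np.int64(-271), np.int64(18)), (np.int64(459), np.int64(-273), np.int64(18)), (np.int64(463), np.int64(-276), np.int64(16)), (np.int64(473), np.int64(-281), np.int64(18))]
238 [(np.int64(439), np.int64(-273), np.int64(-1)), (np.int64(444), np.int64(-275), np.int64(0)), (np.int64(460), np.int64(-267), np.int64(40)), (np.int64(464), np.int64(-269), np.int64(41)), (np.int64(462), np.int64(-278), np.int64(18)), (np.int64(472), np.int64(-283), np.int64(18))]
242 [(np.int64(439), np.int64(-275), np.int64(1)), (np.int64(457), np.int64(-265), np.int64(47)), (np.int64(460), np.int64(-267), np.int64(46)), (np.int64(464), np.int64(-269), np.int64(46)), (np.int64(461), np.int64(-280), np.int64(18)), (n
[... 495 characters left out ...]
p.int64(-271), np.int64(65)), (np.int64(455), np.int64(-290), np.int64(17)), (np.int64(465), np.int64(-295), np.int64(18))]
280 [(np.int64(459), np.int64(-266), np.int64(87)), (np.int64(461), np.int64(-267), np.int64(88)), (np.int64(464), np.int64(-269), np.int64(87)), (np.int64(464), np.int64(-274), np.int64(79)), (np.int64(448), np.int64(-301), np.int64(18)), (np.int64(459), np.int64(-307), np.int64(17))]
300 [(np.int64(460), np.int64(-267), np.int64(101)), (np.int64(463), np.int64(-268), np.int64(102)), (np.int64(464), np.int64(-271), np.int64(100)), (np.int64(460), np.int64(-281), np.int64(81)), (np.int64(442), np.int64(-312), np.int64(18)), (np.int64(452), np.int64(-318), np.int64(19))]
```

Run:
```python
from h import *
for n in ('scene','side'):
    p,d,i=cam(n);P=cloud(d,i)
    m=(np.hypot(P[...,0]-471,P[...,1]+284)<70)&(P[...,2]>22)&(d>0)&(P[...,2]<150)
    z=np.sort(P[m][:,2]); print(n,len(z),z[:12].round(1),np.histogram(z,np.arange(20,150,10))[0])
    v,u=np.nonzero(m); 
    if len(u): cv2.imwrite(f'pics/{n}2.png',cv2.resize(p[max(0,v.min()-30):v.max()+30,max(0,u.min()-30):u.max()+30],None,fx=5,fy=5)[:600,:800])
```

```text
scene 315 [22.  22.  22.  22.1 22.2 22.2 22.3 22.3 22.4 22.5 22.5 22.6] [22  4 19 33 31 25 29 23 21  8  4 18]
side 456 [22.1 22.2 22.8 23.5 23.8 34.8 36.9 37.  37.6 38.2 38.4 39.8] [ 5  7 28 36 35 31 39 32 45 33 14 30]
```

View pics/side2.png

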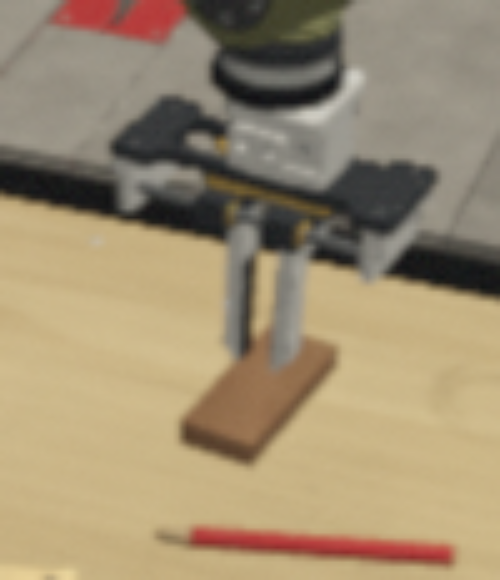

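The magnified side view shows both tips (at about (240,355) and (285,365)) standing above the ply's top, at z≈36. So the tips are about 6 mm behind the reported TCP, not 25 mm ahead as stated. I'll open and go about 29 mm lower.

Request:
step_arm(series=[0,0,0,0,0,0,0,0,0,0,0,0,0,0,0,0,0,0,0,0,0,0,0,0,0,0,0,0,0,0,0,0,-6,0,0,0,0,-6,0,0,0,0,-6,0,0,0,0,-5,0,0,0,0,-4,0,0,0,0,0,0,0])

```text
clock: 5.15
eef_pos: [471.2, -284.4, 2.6]
eef_rot: [-3.141, -0.0, 1.059]
wrist_force: [0.4, 0.6, 0.1]
finger_gap: 93.6
finger_force: 0.0
```

Run:
```python
from h import *
st()
p,d,i=cam('side');P=cloud(d,i)
s=manip.read_state();e=s['eef_pos'];y=s['eef_rot'][2]
q=P-e; a=q[...,0]*np.cos(y)+q[...,1]*np.sin(y); b=-q[...,0]*np.sin(y)+q[...,1]*np.cos(y)
m=(abs(a)<12)&(abs(b)>38)&(abs(b)<62)&(d>0)&(P[...,2]>4)&(P[...,2]<60)
for sg in (1,-1):
    k=m&(b*sg>0); print(sg,k.sum(),np.sort(P[k][:,2])[:8].round(1))
```

```text
t 5.15 [ 471.2 -284.4    2.6] [-180.    -0.    60.7] F [0.4 0.6 0.1] gap 93.6 0.0
1 72 [ 7.   9.1 13.2 14.1 14.3 16.3 16.5 16.6]
-1 78 [ 5.6  8.5  8.5 10.5 10.8 11.3 11.7 12.1]
```

Request:
step_arm(series=[0,0,-3,0,0,0,0,0,0,0.6,0,0,0,0,0.6,0,0,0,0,0.6,0,0,0,0,0.6,0,0,0,0,0.7,0,0,0,0,0.7])

```text
clock: 6.08
eef_pos: [471.3, -284.5, -0.1]
eef_rot: [-3.142, -0.0, 1.059]
wrist_force: [0.1, 0.3, 0.9]
finger_gap: 49.9
finger_force: 25.0
```

Request:
step_arm(series=[0,0,10,0,0.7,0,0,20,0,0.7,0,0,40,0,0.7,10,10,40,0.03,0.7,20,26,35,0.05,0.7,25,32,30,0.07,0.7,25,32,30,0.07,0.7,25,32,25,0.07,0.7,25,32,20,0.07,0.7,20,26,10,0.07,0.7,15,18,0,0,0.7,0,0,0,0,0.7,0,0,0,0,0.7])

```text
clock: 7.7
eef_pos: [635.8, -77.0, 260.0]
eef_rot: [-3.141, 0.0, 1.488]
wrist_force: [-0.5, -0.0, -1.7]
finger_gap: 49.8
finger_force: 25.0
```

Run:
```python
from h import *
s=st(); p,d,i=cam('wrist'); cv2.imwrite('pics/w3.png',p)
P=cloud(d,i); np.savez('pics/w3.npz',p=p,d=d)
m=((P[...,2]>33)&(P[...,2]<43)&(d>0)).astype(np.uint8); m=cv2.morphologyEx(m,cv2.MORPH_OPEN,np.ones((3,3),np.uint8))
n,l,sx,c=cv2.connectedComponentsWithStats(m)
for k in range(1,n):
    if sx[k,4]>150:
        q=P[l==k]; print('caul?',sx[k],cv2.minAreaRect(q[:,:2].astype(np.float32)))
m=(P[...,2]>118)&(P[...,2]<140)&(d>0)&(np.hypot(P[...,0]-645,P[...,1]-38)<160)
n,l,sx,c=cv2.connectedComponentsWithStats(m.astype(np.uint8))
for k in range(1,n):
    if sx[k,4]>15: print('stud',c[k],sx[k],np.median(P[l==k],0))
```

```text
t 7.7 [635.8 -77.  260. ] [-180.     0.    85.3] F [-0.5 -0.  -1.7] gap 49.8 25.0
caul? [ 297    6   48  120 5570] ((645.5848999023438, 38.12757110595703), (119.82417297363281, 50.10088348388672), 85.48027038574219)
caul? [499  32   5  84 339] ((837.2481079101562, 15.726661682128906), (2.0749826431274414, 85.4218521118164), 3.0393834114074707)
caul? [507 190  19  88 400] ((863.3162231445312, -169.00225830078125), (112.52576446533203, 2.5200917720794678), 84.570556640625)
```

View pics/w3.png

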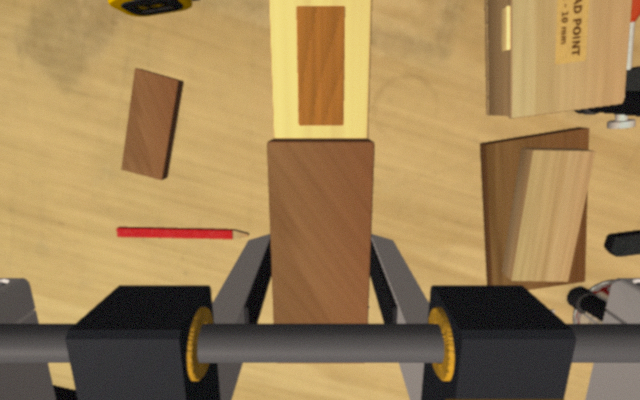

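The view shows the caul (297–344, 6–125) fully in sight, with the held ply (268–374, from row 141 down) straight in the fingers. Next I'll measure the held ply's offset.

```bash
cat >> h.py <<'E'
def held(d,i,s):
    "held ply top: z, front edge and side edges in tool frame (x ahead, b left)"
    P=cloud(d,i);e=s['eef_pos'];y=s['eef_rot'][2];q=P-e
    a=q[...,0]*np.cos(y)+q[...,1]*np.sin(y); b=-q[...,0]*np.sin(y)+q[...,1]*np.cos(y)
    m=(abs(b)<35)&(a>12)&(a<75)&(abs(q[...,2]-10)<14)&(d>0)
    z=np.median(q[...,2][m]); m&=abs(q[...,2]-z)<5
    print('top rel z',z.round(1),'front',np.percentile(a[m],99.7).round(1),'b',np.percentile(b[m],[.5,99.5]).round(1))
    for lo,hi in((14,30),(45,58)):
        k=m&(a>lo)&(a<hi); print(' b at',lo,np.percentile(b[k],[1,99]).round(1))
E
python3 - <<'E'
from h import *
z=np.load('pics/w3.npz'); held(z['d'],manip.camera_info('wrist'),manip.read_state())
E
```

```text
top rel z 17.9 front 59.6 b [-24.9  24.3]
 b at 14 [-24.6  24. ]
 b at 45 [-24.6  24.1]
```

Request:
step_arm(series=[1,15,0,0.003,0.7,2,25,0,0,0.7,2.6,30,0,0,0.7,2,25,0,0,0.7,2,20.4,-10,0,0.7,0,0,-40,0,0.7,0,0,-50,0,0.7,0,0,-50,0,0.7,0,0,-35,0,0.7,0,0,-20,0,0.7,0,0,-8,0,0.7,0,0,-4,0,0.7,0,0,0,0,0.7,0,0,0,0,0.7])

```text
clock: 9.5
eef_pos: [646.3, 38.9, 43.8]
eef_rot: [3.14, -0.0, 1.492]
wrist_force: [-0.3, 0.6, -1.0]
finger_gap: 50.0
finger_force: 25.0
```

Request:
step_arm(series=[-0.6,-0.4,-3,0,0.7,0,0,-2,0,0.7,0,0,0,0,0.7,0,0,0,0,0.7])

```text
clock: 10.0
eef_pos: [645.3, 38.5, 37.9]
eef_rot: [3.142, 0.0, 1.492]
wrist_force: [-0.4, -0.1, 1.5]
finger_gap: 49.7
finger_force: 25.0
```

Run:
```python
from h import *
for _ in range(4):
    s=st(); p,d,i=cam('wrist')
held(d,i,s)
```

```text
t 10.0 [645.3  38.5  37.9] [180.    0.   85.5] F [-0.4 -0.1  1.5] gap 49.7 25.0
t 10.05 [645.3  38.5  37.9] [180.    0.   85.5] F [-0.7 -0.3  2. ] gap 49.7 25.0
t 10.1 [645.3  38.5  37.9] [-180.     0.    85.5] F [-1.1 -0.7  1.5] gap 49.8 25.0
t 10.15 [645.3  38.5  37.9] [180.    0.   85.5] F [-1.8 -0.9  1.5] gap 49.7 25.0
top rel z 17.8 front 59.6 b [-24.8  24.4]
 b at 14 [-24.6  24.1]
 b at 45 [-24.6  24.1]
```

Request:
step_arm(series=[0,0,0,0,0.3,0,0,0,0,0.2,0,0,0,0,0.2,0,0,0,0,0,0,0,8,0,0,0,0,24,0,0,0,0,50,0,0,0,0,50,0,0,0,0,50,0,0,0,0,0,0,0,0,0,0,0,0])

```text
clock: 11.58
eef_pos: [645.0, 38.5, 219.4]
eef_rot: [-3.141, 0.0, 1.492]
wrist_force: [0.6, 0.9, -0.5]
finger_gap: 94.0
finger_force: 0.0
```

Run:
```python
from h import *
st(); print(wblob((645,38),50,62))
```

```text
t 11.57 [645.   38.5 219.4] [-180.     0.    85.5] F [ 0.6  0.9 -0.5] gap 94.0 0.0
((np.int64(320), np.int64(186)), array([ 645.6,   38. ,  119.8,   50.1,   85.5,   55.8, 5969. ]))
```

Request:
step_arm(series=[-20,-4,0,-0.025,0,-30,-7,0,-0.04,0,-35,-7,0,-0.04,0,-35,-8,0,-0.04,0,-35,-8,0,-0.04,0,-30,-7,0,-0.04,0,-20,-4,0,-0.04,0,0,0,0,0,0,0,0,0,0,0])

```text
clock: 12.75
eef_pos: [440.7, -6.4, 219.4]
eef_rot: [-3.141, 0.0, 1.228]
wrist_force: [0.2, -0.6, 0.6]
finger_gap: 94.3
finger_force: 0.0
```

Run:
```python
from h import *
st(); print(wblob((440.5,-6.5),9,26))
```

```text
t 12.75 [440.7  -6.4 219.4] [-180.     0.    70.3] F [ 0.2 -0.6  0.6] gap 94.3 0.0
((np.int64(320), np.int64(178)), array([ 440.7,   -7.2,  120.3,   50. ,   69.8,   17.8, 4917. ]))
```

Ply 1 is spot on. Now ply 2: shift −0.8 in y, turn −0.008, down to TCP z≈0.

Request:
step_arm(series=[0,-0.8,-40,-0.008,0,0,0,-50,0,0,0,0,-50,0,0,0,0,-40,0,0,0,0,-22,0,0,0,0,-12,0,0,0,0,-5,0,0,0,0,0,0,0.6,0,0,0,0,0.6,0,0,0,0,0.6,0,0,0,0,0.6,0,0,0,0,0.7,0,0,0,0,0.7])

```text
clock: 14.42
eef_pos: [440.4, -7.3, 1.0]
eef_rot: [3.141, -0.0, 1.219]
wrist_force: [-1.2, 0.5, 3.3]
finger_gap: 49.8
finger_force: 25.0
```

Request:
step_arm(series=[0,0,10,0,0.7,0,0,25,0,0.7,0,0,45,0,0.7,0,0,50,0,0.7,10,2,40,0.01,0.7,30,7,30,0.05,0.7,35,8,10,0.05,0.7,35,8,0,0.05,0.7,35,8,0,0.05,0.7,30,7,0,0.05,0.7,20,4,0,0.013,0.7,10,1.4,0,0,0.7,0,0,0,0,0.7,0,0,0,0,0.7])

```text
clock: 16.18
eef_pos: [644.8, 38.0, 211.2]
eef_rot: [3.142, 0.0, 1.491]
wrist_force: [0.0, 0.0, -1.3]
finger_gap: 50.1
finger_force: 25.0
```

Run:
```python
from h import *
for _ in range(3):s=st(); p,d,i=cam('wrist')
held(d,i,s)
```

```text
t 16.18 [644.8  38.  211.2] [180.    0.   85.5] F [ 0.   0.  -1.3] gap 50.1 25.0
t 16.23 [644.8  38.  211.2] [180.    0.   85.5] F [ 0.7  0.9 -0.4] gap 50.1 25.0
t 16.27 [644.9  38.  211.3] [180.   -0.   85.5] F [ 0.5  0.3 -0.7] gap 49.9 25.0
top rel z 16.7 front 60.6 b [-24.8  24.3]
 b at 14 [-24.6  24. ]
 b at 45 [-24.5  24.1]
```

Request:
step_arm(series=[0.5,-0.5,-20,0,0.7,0,0,-40,0,0.7,0,0,-40,0,0.7,0,0,-25,0,0.7,0,0,-14,0,0.7,0,0,-6,0,0.7,0,0,-3,0,0.7,0,0,0,0,0.7,0,0,0,0,0.7])

```text
clock: 17.45
eef_pos: [646.1, 37.6, 63.5]
eef_rot: [3.141, -0.0, 1.492]
wrist_force: [0.1, -0.6, -0.1]
finger_gap: 49.5
finger_force: 25.0
```

Request:
step_arm(series=[-0.6,0,-3,0,0.7,0,0,-2,0,0.7,0,0,-0.8,0,0.7,0,0,0,0,0.7,0,0,0,0,0.7])

```text
clock: 18.08
eef_pos: [645.2, 37.6, 57.1]
eef_rot: [3.142, 0.0, 1.492]
wrist_force: [-0.5, -1.4, -0.9]
finger_gap: 49.7
finger_force: 25.0
```

Request:
step_arm(series=[0,0,-0.4,0,0.7,0,0,0,0,0.7,0,0,0,0,0.3,0,0,0,0,0.2,0,0,0,0,0.2,0,0,0,0,0,0,0,8,0,0,0,0,24,0,0,0,0,50,0,0,0,0,50,0,0,0,0,50,0,0,0,0,0,0,0,0,0,0,0,0])

```text
clock: 19.7
eef_pos: [644.9, 37.6, 238.1]
eef_rot: [-3.141, 0.0, 1.492]
wrist_force: [0.3, -0.3, -0.2]
finger_gap: 94.3
finger_force: 0.0
```

Run:
```python
from h import *
st(); print(wblob((645,38),67,81,save='pics/w4.png'))
```

```text
t 19.7 [644.9  37.6 238.1] [-180.     0.    85.5] F [ 0.3 -0.3 -0.2] gap 94.3 0.0
((np.int64(320), np.int64(185)), array([ 645.6,   37.9,  120. ,   50. ,   85.6,   73.8, 5957. ]))
```

View pics/w4.png

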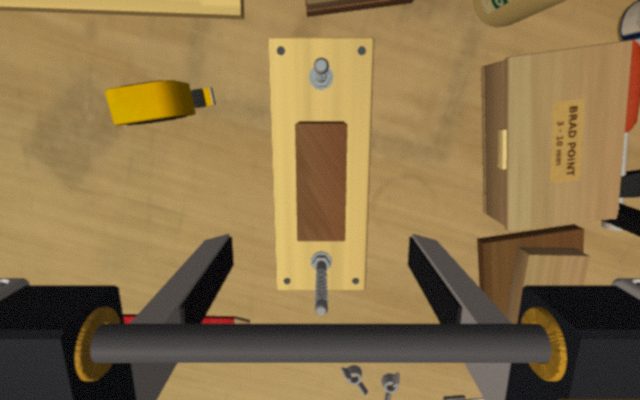

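The pile (296–347, 122–240) is flush and aligned between the two studs at (320,70) and (320,262). Next is the top board.

Request:
step_arm(series=[-8,9,0,0.06,0,-16,18,0,0.128,0,-16,18,0,0.128,0,-16,18,0,0.128,0,-16,18,0,0.128,0,-16,18,0,0.128,0,-16,18,0,0.128,0,-16,18,0,0.128,0,-16,19,0,0.128,0,-16,19,0,0.128,0,-16,19,0,0.128,0,-16,19,0,0.128,0,-6,8,0,0.068,0,0,0,0,0,0,0,0,0,0,0])

```text
clock: 21.62
eef_pos: [455.3, 256.2, 238.1]
eef_rot: [-3.141, -0.001, 3.026]
wrist_force: [0.2, 0.3, 0.0]
finger_gap: 93.9
finger_force: 0.0
```

Run:
```python
from h import *
s=st(); print(s['joints'].round(2)); print('rib',wblob((455,256),55,70)); print('board',wblob((400,262),24,36)); print('holes..')
```

```text
t 21.62 [455.3 256.2 238.1] [-180.    -0.   173.4] F [0.2 0.3 0. ] gap 93.9 0.0
[ 0.44  0.21  1.54 -0.    1.39 -1.01]
rib ((np.int64(320), np.int64(183)), array([ 455.5,  256.7,  158. ,   28. ,   -6.3,   61.6, 4118. ]))
board ((np.int64(306), np.int64(125)), array([ 4.555e+02,  2.567e+02,  2.553e+02,  7.010e+01, -6.400e+00,
        2.970e+01,  9.748e+03]))
holes..
```

Request:
step_arm(series=[0.2,0.5,-40,0.004,0,0,0,-50,0,0,0,0,-50,0,0,0,0,-35,0,0,0,0,-20,0,0,0,0,-8,0,0,0,0,-4,0,0,0,0,0,0,0.6,0,0,0,0,0.8,0,0,0,0,0.9,0,0,0,0,0.9,0,0,0,0,0.9,0,0,0,0,0.9,0,0,0,0,0.9,0,0,0,0,0.9], squeeze=55)

```text
clock: 23.6
eef_pos: [455.4, 257.1, 31.6]
eef_rot: [-3.141, -0.0, 3.032]
wrist_force: [0.0, -0.4, 0.4]
finger_gap: 27.8
finger_force: 55.0
```

Request:
step_arm(series=[0,0,5,0,0.9,0,0,12,0,0.9,0,0,22,0,0.9,0,0,30,0,0.9,0,0,35,0,0.9,0,0,35,0,0.9,0,0,25,0,0.9,0,0,15,0,0.9,0,0,5,0,0.9,0,0,0,0,0.9,0,0,0,0,0.9])

```text
clock: 24.98
eef_pos: [455.1, 257.0, 214.7]
eef_rot: [-3.141, -0.001, 3.032]
wrist_force: [-0.6, 0.4, -3.1]
finger_gap: 27.5
finger_force: 55.0
```

Request:
step_arm(series=[5,-6,0,-0.04,0.9,10,-11,0,-0.08,0.9,13,-15,0,-0.105,0.9,13,-15,0,-0.105,0.9,13,-15,0,-0.105,0.9,13,-15,0,-0.105,0.9,13,-15,0,-0.105,0.9,13,-15,0,-0.105,0.9,13,-15,0,-0.105,0.9,13,-15,0,-0.105,0.9,13,-15,0,-0.105,0.9,13,-15,0,-0.105,0.9,13,-15,0,-0.105,0.9,13,-15,0,-0.105,0.9,10,-12,0,-0.08,0.9,9,-10,0,-0.079,0.9,0,0,0,0,0.9,0,0,0,0,0.9,0,0,0,0,0.9])

```text
clock: 27.35
eef_pos: [645.2, 38.5, 215.7]
eef_rot: [-3.142, -0.0, 1.494]
wrist_force: [-0.2, 0.3, -3.0]
finger_gap: 27.9
finger_force: 55.0
```

```bash
cat > m.py <<'E'
from h import *
s=st(); p,d,i=cam('wrist'); cv2.imwrite('pics/w5.png',p); P=cloud(d,i)
e=s['eef_pos'];z0=e[2]-31.6
def tool(q,y=s['eef_rot'][2]):
    q=q-e; return q[...,0]*np.cos(y)+q[...,1]*np.sin(y), -q[...,0]*np.sin(y)+q[...,1]*np.cos(y)
a,b=tool(P); m=(d>0)&(abs(P[...,2]-z0-30)<6)&(abs(b)<45)&(a<140)
k=m&(abs(b)>18)&(a>40)
X=P[k]; c=np.linalg.lstsq(np.c_[a[k],b[k],np.ones(k.sum())],X[:,2],rcond=None)[0]
print('board top plane slope(deg) along a,b',np.degrees(c[:2]).round(2),'z at centre',c[2].round(1),'expect',round(z0+30,1))
for lo,hi in((40,60),(70,90),(115,124)):
    kk=m&(a>lo)&(a<hi); print(' edges at',lo,np.percentile(b[kk],[1,99]).round(1))
kk=m&(abs(b)>12)&(abs(b)<30); print(' far end',np.percentile(a[kk],99.5).round(1))
# through-hole: pixels inside the board face that are not at board height
far=((d>0)&(P[...,2]<z0+12)).astype(np.uint8)
u,v=cv2.connectedComponentsWithStats(far)[1:3] if 0 else (0,0)
n,l,sx,ce=cv2.connectedComponentsWithStats((~m).astype(np.uint8))
for j in range(1,n):
    if 60<sx[j,4]<3000:
        q=ray(ce[j],z0+30,i)[0]; print(' gap px',ce[j].round(1),sx[j],'tool',np.round(tool(q),1))
E
python3 m.py
```

```text
t 27.35 [645.2  38.5 215.7] [-180.    -0.    85.6] F [-0.2  0.3 -3. ] gap 27.9 55.0
board top plane slope(deg) along a,b [-0.05  0.06] z at centre 213.8 expect 214.1
 edges at 40 [-34.9  34.3]
 edges at 70 [-34.8  34.2]
 edges at 115 [-34.6  34. ]
 far end 122.6
 gap px [320.6  42.6] [ 301   22   40   42 1350] tool [104.4  -0.2]
```

View pics/w5.png

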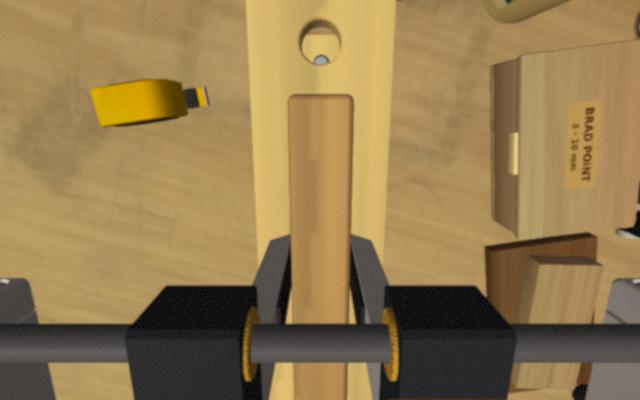

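The view shows hole 2 at (321,43) with the stud's tip visible through it at (321,60). The board is level and within 0.5 mm of alignment. I'm lowering it slowly.

Request:
step_arm(series=[0.2,-0.2,-5,0,0.9,0,0,-10,0,0.9,0,0,-10,0,0.9,0,0,-8,0,0.9,0,0,-4,0,0.9,0,0,0,0,0.9,0,0,0,0,0.9])

```text
clock: 28.28
eef_pos: [645.7, 37.9, 179.0]
eef_rot: [3.141, -0.0, 1.493]
wrist_force: [-0.2, 0.3, -4.3]
finger_gap: 27.4
finger_force: 55.0
```

```bash
cat >> m.py <<'E'
print('studs')
for n in('scene','side'):
    p,d,i=cam(n); cv2.imwrite(f'pics/{n}5.png',p); P=cloud(d,i)
E
python3 m.py
```

```text
t 28.27 [645.7  37.9 179. ] [180.   -0.   85.5] F [-0.2  0.3 -4.3] gap 27.4 55.0
board top plane slope(deg) along a,b [-0.06  0.03] z at centre 177.2 expect 177.4
 edges at 40 [-34.9  34.3]
 edges at 70 [-34.7  34.2]
 edges at 115 [-34.6  34. ]
 far end 122.6
 gap px [320.6  42.6] [ 301   21   40   43 1348] tool [104.4  -0.3]
studs
```

Good; continue down through the studs in small rows.

Request:
step_arm(series=[-0.2,0,-3,0,0.9,0,0,-5,0,0.9,0,0,-6,0,0.9,0,0,-6,0,0.9,0,0,-6,0,0.9,0,0,-5,0,0.9,0,0,-3,0,0.9,0,0,0,0,0.9,0,0,0,0,0.9])

```text
clock: 29.55
eef_pos: [645.5, 38.0, 144.9]
eef_rot: [3.141, -0.0, 1.493]
wrist_force: [0.3, 0.4, -3.4]
finger_gap: 27.9
finger_force: 55.0
```

```bash
python3 m.py
python3 - <<'E'
from h import *
# stud 2 top seen through the hole: points in the hole above the board
p,d,i=cam('wrist');P=cloud(d,i)
m=(np.hypot(P[...,0]-654,P[...,1]-143)<14)&(abs(P[...,2]-130)<6)&(d>0); print(m.sum(), P[m].mean(0) if m.any() else '')
E
```

```text
t 29.55 [645.5  38.  144.9] [180.   -0.   85.5] F [ 0.3  0.4 -3.4] gap 27.9 55.0
board top plane slope(deg) along a,b [-0.1   0.02] z at centre 143.1 expect 143.3
 edges at 40 [-34.8  34.3]
 edges at 70 [-34.7  34.2]
 edges at 115 [-34.6  34.1]
 far end 122.6
 gap px [320.6  42.6] [ 301   21   40   43 1352] tool [104.4  -0.2]
studs
690 [654.06545166 145.00563668 130.69809854]
```

Request:
step_arm(series=[0,0,-3,0,0.9,0,0,-5,0,0.9,0,0,-5,0,0.9,0,0,-5,0,0.9,0,0,-4,0,0.9,0,0,-3,0,0.9,0,0,0,0,0.9,0,0,0,0,0.9,0,0,0,0,0.9])

```text
clock: 30.88
eef_pos: [645.5, 37.9, 119.9]
eef_rot: [3.141, -0.0, 1.493]
wrist_force: [0.0, 0.5, -3.3]
finger_gap: 27.3
finger_force: 55.0
```

```bash
python3 m.py
python3 - <<'E'
from h import *
w=cv2.imread('pics/w5.png')[0:90,260:380]; w=cv2.resize(w,(400,300))
a=cv2.imread('pics/scene5.png')[140:290,215:415]; b=cv2.imread('pics/side5.png')[140:290,200:400]
a,b=[cv2.resize(x,(400,300)) for x in (a,b)]
cv2.imwrite('pics/mix.png',np.vstack([np.hstack([w,a]),np.hstack([b,b*0])]))
E
```

```text
t 30.88 [645.5  37.9 119.9] [180.   -0.   85.5] F [ 0.   0.5 -3.3] gap 27.3 55.0
board top plane slope(deg) along a,b [-0.06  0.03] z at centre 118.0 expect 118.3
 edges at 40 [-35.   34.3]
 edges at 70 [-34.7  34.2]
 edges at 115 [-34.5  34. ]
 far end 122.6
 gap px [320.6  41.9] [ 301   22   40   42 1235] tool [104.7  -0.2]
studs
```

View pics/mix.png

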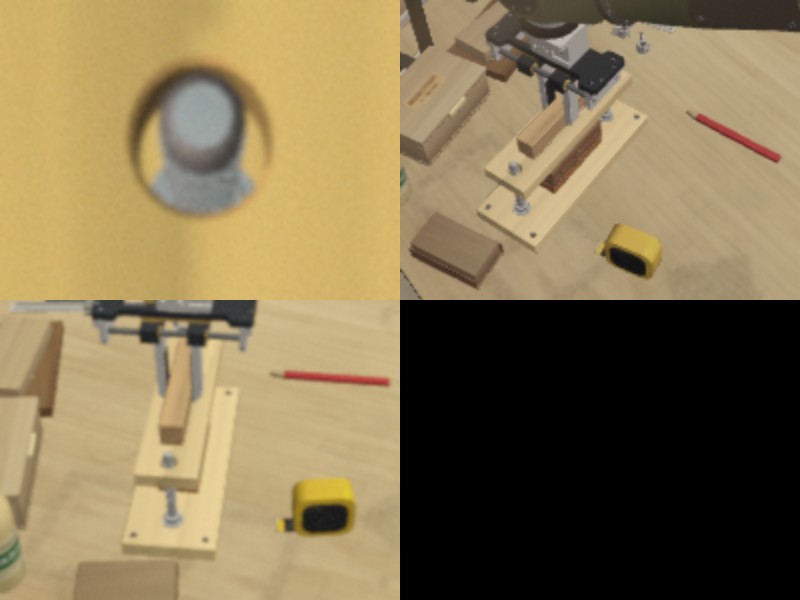

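The stud shows through the hole, centred side to side at (200,130) in the crop. The board is level above the pile with a gap of about 14 mm, so it goes 4 mm lower.

Request:
step_arm(series=[0,0,-2,0,0.9,0,0,-1.5,0,0.9,0,0,0,0,0.9,0,0,0,0,0.9,0,0,0,0,0.9])

```text
clock: 31.65
eef_pos: [645.4, 37.9, 116.2]
eef_rot: [3.142, -0.0, 1.493]
wrist_force: [0.1, 0.0, -3.9]
finger_gap: 27.3
finger_force: 55.0
```

```bash
python3 m.py
python3 - <<'E'
from h import *
# pile's visible side faces and stud 2 position from the fixed views
p,d,i=cam('wrist');P=cloud(d,i)
m=(np.hypot(P[...,0]-654,P[...,1]-143)<16)&(P[...,2]>127)&(d>0); print('stud2',m.sum(),P[m].mean(0).round(1))
q=P[...,:2]; 
# hole centre at board height
print('hole', np.round(ray((320.6,41.9),116-2,i),1))
st()
E
```

```text
t 31.65 [645.4  37.9 116.2] [180.   -0.   85.5] F [ 0.1  0.  -3.9] gap 27.3 55.0
board top plane slope(deg) along a,b [-0.06  0.04] z at centre 114.4 expect 114.6
 edges at 40 [-34.9  34.4]
 edges at 70 [-34.8  34.2]
 edges at 115 [-34.6  33.9]
 far end 122.6
 gap px [320.5  41.5] [ 301   20   40   44 1267] tool [104.9  -0.2]
studs
stud2 618 [653.9 142.7 130.9]
hole [[653.8 142.4 114. ]]
t 31.85 [645.4  37.9 116.2] [180.    0.   85.5] F [-0.1 -0.3 -2.9] gap 27.9 55.0
```

Hole and stud are concentric to within 0.5 mm. The underside is at z≈84.5 and the pile top at 74, leaving a gap of about 10 mm, level and with no side force. Handing in.

```bash
python3 -c "
from cell import manip
print(manip.sign_off())"
```

```text
the job is handed in; nothing more can be done
None
```

The job is handed in at about 32 s: both plies are stacked flush on the caul, and the arm is holding the top board level about 10 mm above them, both studs through its holes and stud 2's hole measured centred to within 0.5 mm; nothing else was touched.

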